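# Slacken the left-hand clamp knob and free its slip plate

### The job

One of the two small cutter arbors has a left-hand thread: an arrow is engraved on top of its knob and a dark ring round it. Unscrew that knob clockwise (seen from above) until you feel it come up against its stop, without forcing it, then draw the brass slip plate out sideways from under it by its red tab and set it down gently, flat in the blue tray. Leave the other arbor, its knob and its plate as they are.

Things in the scene. Friction and masses are not known exactly. Their poses are not given: they have to be found in the camera images.
- arbor_lh: the left-hand arbor, to work on: round grey base 84 mm across, 12 mm thick, fixed to the bench, carrying a round steel cutter whose flat top (62 mm across, 30 mm above the bench) is the seat of the slip plate. Origin on the vertical spindle axis at bench level; z up. The plate is drawn out towards its -y side.
- arbor_lh_knob_top (a point): centre of the top face of the left-hand knob, on the axis; 76 mm above the bench when fully tight. Knob: round fluted aluminium grip 32 mm across reaching 26 mm down from this point, a clockwise arrow engraved on its top and a dark ring round it; below the grip a collar 26 mm across, 16 mm high.
- arbor_lh_knob: the left-hand knob as a turning part (origin on the axis 46 mm below its top face, z up). Turned clockwise from above it rises 2.6 mm per rad and resists with about 0.1 N m; it stays on the spindle and where it is left. Its travel from tight to the stop is rather less than half a turn, of which 0.2 to 1.2 rad is already undone at the start; the stop must be felt.
- arbor_lh_spindle_mark (a point): point on the left-hand spindle (14 mm steel stud) at seat height, 30 mm above the bench; its axes turn with the spindle, which sits in a rubber bush and winds up like a spring, 1.5 N m per rad, when the knob is turned hard against its stop or its tight end. More than 0.33 rad (0.5 N m) damages the bush.
- slip_plate: loose brass slip plate (C-washer) on the left-hand arbor, 0.1 to 0.2 kg, 56 mm wide (x), 10 mm thick. Origin on its underside, on the spindle axis when in place; axes then as the arbor's. A 17 mm slot for the stud runs from there to the edge at y = +22 mm; the other edge is at y = -22 mm, where a 14 mm wide neck with the red tab begins (to y = -46 mm).
- slip_plate_tab (a point): centre of the top of the red tab, 22 mm above the plate's underside, at y = -37 mm of the plate. Tab 14 mm wide along x, 18 mm long along y; free on both sides and 18 mm beneath. The knob's collar sits in a 6.5 mm deep recess, so the plate has 1.5 mm play until the knob is risen about 6 mm from tight. It can be lifted once drawn 40 mm along its -y, clear of the knob.
- tray: blue parts tray fixed to the bench, 110 (x) by 130 (y) mm outside, walls 4 mm thick and 18 mm high, floor 4 mm thick. Origin at the centre of its underside.
- arbor_rh: the other arbor, same make and size, but with an ordinary thread and a plain knob without arrow or ring (top 76 to 80 mm above the bench); to be left alone. Origin as on the left-hand one.
- other_plate: the slip plate on the other arbor, same as the first; to be left in place.

How it is judged (in metres and radians):
On the way, in this order (a step that is already met when the one before it is completed fails the run):
1. the left-hand knob is unscrewed up to its stop while the plate is still on the arbor (z of arbor_lh_knob_top in the frame of arbor_lh above 0.0826 m and horizontal distance between slip_plate and arbor_lh below 0.01 m), for 0.2 s.
2. the slip plate is drawn out clear of the arbor (horizontal distance between slip_plate and arbor_lh above 0.036 m), for 0.1 s.
At the end, for the whole second after the job is handed in: The slip plate lies flat (within 0.1 rad) and at rest on the floor of the tray (underside within 4 mm of it), and the left-hand knob is still unscrewed (risen at least 5.6 mm from tight) (x of slip_plate in the frame of tray between -0.055 and 0.055 m and y of slip_plate in the frame of tray between -0.065 and 0.065 m and height (world z) of slip_plate below 0.008 m and angle between slip_plate's own z axis and vertical below 0.1 rad and linear speed of slip_plate below 0.02 m/s and z of arbor_lh_knob_top in the frame of arbor_lh above 0.0816 m); the robot touches nothing.
It fails at once if the left-hand knob is forced against its stop or its tight end (spindle wound up by more than 0.33 rad, 0.5 N m) (angle between the x axis of arbor_lh_spindle_mark and the x axis of arbor_lh, either way round above 0.33 rad).
It fails at once if the slip plate is jammed against the arbor, its spindle or knob with more than 25 N (contact force between slip_plate and arbor_lh above 25 N).
It fails at once if the slip plate is dropped or pressed into the tray with more than 40 N (contact force between slip_plate and tray above 40 N).
It fails at once if the other arbor or its knob is gripped or pushed with more than 12 N (contact force between anything else and arbor_rh above 12 N).
It fails at once if the other slip plate is moved by more than 3 mm (distance of other_plate from where it was at the start of the episode above 0.003 m).
It also fails if it takes over 72 s, if anything falls off the work surface, if the arm or the gripper's body presses on something with over 40 N, if the wrist force passes 120 N, or if a joint passes its speed limit or range.

### The arm

A 6-joint arm with a two-finger parallel gripper is mounted at the origin on a cart in front of the work surface, level with it; the furniture and walls round the work are solid. World frame = base frame: x ahead of the robot, y to its left, z up, the work surface at z = 0. Lengths are in mm, angles in rad, forces in N, time in s.
With the tool pointing down it reaches from about 350 to 925 mm from the base axis. Payload 6.4 kg.
Tool frame: the origin (TCP) lies on the centre line of the jaws, within the pads' length; the fingertips stand 19 mm ahead of it and the grasp point (between the pads) is the TCP; z points along the fingers, y is the line along which they close (so a half turn about z gives the same grasp; the last joint's range is limited). The gripper opens to 94 mm and grips with 3 to 60 N. Pads are 16 mm wide; open, the fingers measure 119 mm over their backs; the gripper's body (75 mm by 177 mm) begins 78 mm behind the grasp point.
Start: joints at [-1.518, 0.245, 1.558, -0, 1.339, -0.174], TCP at [146.163, -633.364, 224.455] pointing down, gripper open.
Joint ranges: [-3.13, 3.13], [-1.02, 2.26], [0.13, 2.54], [-0.95, 4.09], [0.21, 2.88], [-2.74, 2.74]. Speed limits (rad/s): [2.57, 2.57, 3.14, 3.14, 3.14, 3.14].

### API

Orientations are given as a unit quaternion [w, x, y, z].
In Python, from plant import ctrl, eyes, job gives the robot as it stands. The module is installed in compiled form; this text tells all that it offers.
- The arm moves only by the tool apply_moves, never from a script. Its argument "steps" is a list of rows, each an object with "hand": the opening, from 0 (shut) to 1 (fully open); "xyz": the shift along the tool's x, y, z in mm, a list of three; "twist": the turn, a rotation vector about the tool's x, y, z in degrees, a list of three. In form: [{"hand": hand, "xyz": [tx, ty, tz], "twist": [ax, ay, az]}, ...]. A call has 1 to 20 rows; each row is the pose to reach, as a shift and turn from the pose commanded when the call began, along the tool's axes at that moment; what a row does not reach only later rows make up. A row lasts 1/12 s, in which the tool goes at most 41.7 mm and 7.16 degrees, less where a joint would pass 70% of its speed; a pose out of reach is approached as far as the arm can. A call with a gripper value outside its range is refused whole. The fingers move at their own pace and stop on an object; "newtons" is the grip in N (left out, the last holds). Time passes only in rows, so rows that repeat a pose let the fingers close. It gives the time, the measured TCP pose, the force, the opening and the grip force at its end, in the units of the state.
- ctrl.state(): the state, without advancing time (a new reading comes with each control period).
- eyes.get_image(name): name is "scene" or "top" or "wrist"; returns the picture (420x560x3 uint8, red, green, blue); there is no depth.
- eyes.camera_info(name): a dict with "intrinsics" (3x3 intrinsics, pixels), "cam_to_world" (4x4, takes a point from camera to world coordinates); the wrist camera has in their place "hand_eye" (4x4, takes a point from camera to tool coordinates, whose origin is the TCP and whose axes are the flange's). Camera axes: x right, y down, z forward; pixel columns grow to the right and rows downward; lengths in mm; the calibration is good to about 2 mm. The wrist camera is an equidistant fisheye: a pixel r from the principal point sees the ray r / f radians off the axis. A picture is of the moment at which its call begins: read the wrist's pose just before it. camera_info takes no time and is no camera call.
- job.close_job(): hands the job in; it is judged then, once.
The state is a dict: "time_s": time; "joints": joint angles; "dq": joint speeds; "joint_efforts": joint torques, N m; "tcp_pos": TCP position; "ee_rot": TCP orientation; "contact_force": force on the tool from outside, world axes, zero at the start; "torque": the same for the moment, N m; "opening": opening from 0.0 (shut) to 1.0 (fully open); "grasp_force": force on a finger pad.
Only numpy, scipy, OpenCV 4.12 (cv2) and the standard library are available. Lean on these libraries where they do the work, as an engineer would, in place of code of your own. Each camera call takes 0.05 s, during which the arm holds its last target. There are 200 camera calls.

## Working session

There is one attempt and no reset: what is moved stays moved. The work goes in short steps, Python scripts to look and compute and a tool call to move; the robot and the scene stay as the last step left them, time stands still between calls to the robot, and variables do not carry over. Pictures are saved under pics/ and viewed, at most 10 in all, crops included, and the job is handed in when it is done.

Besides the shell and the picture viewer there is one more tool, called after ">>>" by a JSON object that holds its "method" and its "body", one argument or row to a line. apply_moves: Moves the arm, as the interface text tells. Its arguments: {"type":"object","properties":{"steps":{"type":"array"},"newtons":{"type":"number"}},"required":["steps"]}

```bash
mkdir -p pics
cat > h.py <<'E'
import numpy as np, cv2
from plant import ctrl, eyes, job
from scipy.spatial.transform import Rotation as R
def save(n,f):
    im=eyes.get_image(n); cv2.imwrite('pics/'+f,im[:,:,::-1]); return im
def ray(n,u,v,st=None):
    c=eyes.camera_info(n); K=np.array(c['intrinsics'])
    x=(u-K[0,2])/K[0,0]; y=(v-K[1,2])/K[1,1]
    if n=='wrist':
        t=np.hypot(x,y); s=np.sin(t)/t if t>1e-9 else 1
        d=np.array([x*s,y*s,np.cos(t)]); T=np.array(c['hand_eye'])
        q=np.array(st['ee_rot']); Rw=R.from_quat(q[[1,2,3,0]]).as_matrix()
        return Rw@T[:3,3]+np.array(st['tcp_pos']), Rw@T[:3,:3]@d
    T=np.array(c['cam_to_world']); return T[:3,3],T[:3,:3]@np.array([x,y,1])
def onz(n,u,v,z,st=None):
    o,d=ray(n,u,v,st); return o+d*(z-o[2])/d[2]
E
python3 - <<'E'
from h import *
a=save('top','top0.png'); b=save('scene','scene0.png')
print(ctrl.state())
for n in('top','scene','wrist'):print(n,eyes.camera_info(n))
E
```

```text
{'time_s': 0.1, 'joints': array([-1.51809741e+00,  2.45744993e-01,  1.55887607e+00,  1.50421960e-05,
        1.33872063e+00, -1.74087326e-01]), 'dq': array([-1.15023172e-04, -1.47870562e-03, -1.62825922e-03,  1.49530818e-04,
       -1.14439131e-05,  7.01066115e-04]), 'joint_efforts': array([-1.21230969e-03, -4.16914165e+01, -3.15527058e+01,  6.85775117e-02,
        3.09831882e-02, -5.16292357e-05]), 'tcp_pos': array([ 146.14101604, -632.8354955 ,  223.46367105]), 'ee_rot': array([-8.72468795e-04,  9.93577702e-01,  1.13148509e-01,  6.03503680e-05]), 'contact_force': array([-0.0303516 ,  0.02894749,  0.18802108]), 'torque': array([-0.01078847, -0.01623654,  0.02369628]), 'grasp_force': 0.0, 'opening': 0.9998614623392882}
top {'intrinsics': array([[535.5778568 ,   0.        , 276.7116492 ],
       [  0.        , 535.5778568 , 199.01156178],
       [  0.        ,   0.        ,   1.        ]]), 'cam_to_world': array([[ 6.67466586e-03, -9.96542846e-01,  8.28118590e-02,
         4.18132124e+02],
       [-9.99775855e-01, -8.31432519e-03, -1.94707804e-02,
        -2.00810103e+02],
       [ 2.
[... 524 characters left out ...]
      [ 1.11880150e-02, -7.36752651e-01, -6.76069789e-01,
         6.49822088e+02],
       [ 0.00000000e+00,  0.00000000e+00,  0.00000000e+00,
         1.00000000e+00]])}
wrist {'intrinsics': array([[325.1922621 ,   0.        , 281.09743812],
       [  0.        , 325.1922621 , 210.92848276],
       [  0.        ,   0.        ,   1.        ]]), 'hand_eye': array([[ 4.82233081e-04, -9.73217076e-01, -2.29887558e-01,
         6.66082499e+01],
       [ 9.99999874e-01,  4.37538229e-04,  2.45395377e-04,
        -8.26988825e-02],
       [-1.38238376e-04, -2.29887648e-01,  9.73217165e-01,
        -1.59990344e+02],
       [ 0.00000000e+00,  0.00000000e+00,  0.00000000e+00,
         1.00000000e+00]])}
```

View pics/top0.png

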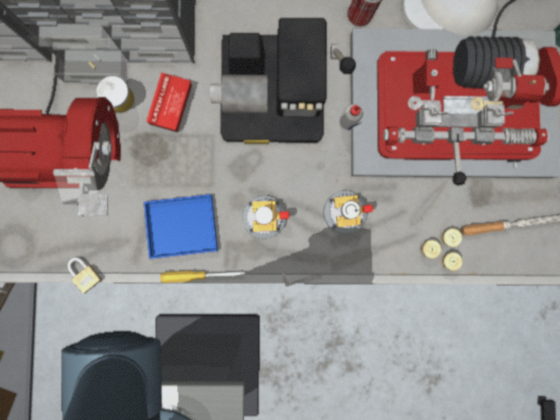

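View pics/scene0.png

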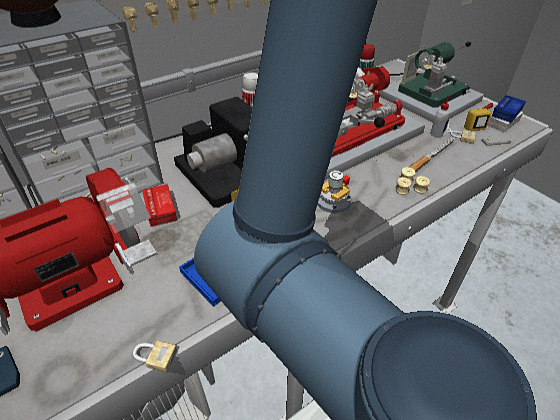

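The top view shows the tray at about (181,226) and arbors at about (264,215) and (350,211). Their tabs are on the right at (284,215) and (368,209). The right arbor's knob seems to have the ring, so I'll zoom in.

Run:
```python
from h import *
im=cv2.imread('pics/top0.png')
c=cv2.resize(im[180:245,235:385],None,fx=5,fy=5,interpolation=cv2.INTER_CUBIC); cv2.imwrite('pics/c0.png',c)
hsv=cv2.cvtColor(im,cv2.COLOR_BGR2HSV)
red=((hsv[...,0]<8)|(hsv[...,0]>172))&(hsv[...,1]>150)&(hsv[...,2]>90)
n,l,s,ce=cv2.connectedComponentsWithStats(red.astype(np.uint8))
for i in range(1,n):
    u,v=ce[i]
    if 180<v<250 and 240<u<400: print('red',ce[i],s[i,4],onz('top',u,v,52))
blue=((hsv[...,0]>100)&(hsv[...,0]<130)&(hsv[...,1]>150)).astype(np.uint8)
blue[:,250:]=0; blue[270:]=0
cs=max(cv2.findContours(blue,0,1)[0],key=cv2.contourArea)
r=cv2.minAreaRect(cs);print(r,onz('top',*r[0],10)); print([onz('top',*p,18).round() for p in cv2.boxPoints(r)])
for u,v in((350.5,211),(264,215)): print(onz('top',u,v,78))
```

```text
red [367.39344262 208.04918033] 61 [ 485.07538822 -389.18537171   52.        ]
red [283.90909091 214.69090909] 55 [ 471.49015139 -233.732146     52.        ]
((180.15243530273438, 225.8719482421875), (55.65749740600586, 67.69454193115234), 83.6598129272461) [450.69171525 -35.73402246  10.        ]
[array([496.,  34.,  18.]), array([511., -94.,  18.]), array([ 405., -108.,   18.]), array([391.,  19.,  18.])]
[ 477.71844724 -353.49861237   78.        ]
[ 469.25435259 -196.93500841   78.        ]
```

View pics/c0.png

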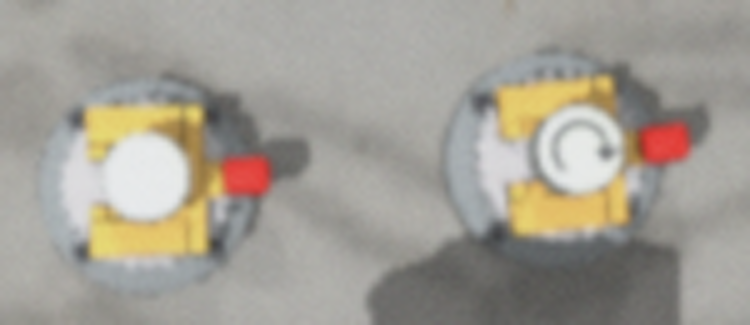

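The right arbor, knob centre near (478,-353), has the arrow and ring. Its tab points to -y with a yaw of about 11.7°. I'm moving above it now.

>>> {"method": "apply_moves", "body": {
  "steps": [
    {"hand":1,"xyz":[190,-100,20],"twist":[0,0,-35]},
    {"hand":1,"xyz":[190,-100,20],"twist":[0,0,-35]},
    {"hand":1,"xyz":[190,-100,20],"twist":[0,0,-35]},
    {"hand":1,"xyz":[190,-100,20],"twist":[0,0,-35]},
    {"hand":1,"xyz":[190,-100,20],"twist":[0,0,-35]},
    {"hand":0.6,"xyz":[386,-198,43],"twist":[0,0,-70]},
    {"hand":0.6,"xyz":[386,-198,43],"twist":[0,0,-70]},
    {"hand":0.6,"xyz":[386,-198,43],"twist":[0,0,-70]},
    {"hand":0.6,"xyz":[386,-198,43],"twist":[0,0,-70]},
    {"hand":0.6,"xyz":[386,-198,43],"twist":[0,0,-70]},
    {"hand":0.6,"xyz":[386,-198,43],"twist":[0,0,-70]},
    {"hand":0.6,"xyz":[386,-198,43],"twist":[0,0,-70]},
    {"hand":0.6,"xyz":[386,-198,43],"twist":[0,0,-70]},
    {"hand":0.6,"xyz":[386,-198,43],"twist":[0,0,-70]},
    {"hand":0.6,"xyz":[386,-198,43],"twist":[0,0,-70]},
    {"hand":0.6,"xyz":[386,-198,43],"twist":[0,0,-70]}
  ]
}}

```text
time_s: 1.43
tcp_pos: [476.9, -354.7, 181.6]
ee_rot: [0.0, 0.75, 0.662, -0.0]
contact_force: [0.2, -0.5, 0.9]
opening: 0.596
grasp_force: 0.0
```

Run:
```python
from h import *
st=ctrl.state(); print({k:np.round(st[k],3) for k in('time_s','joints','tcp_pos','ee_rot','contact_force','torque','opening')})
im=save('wrist','w1.png')
hsv=cv2.cvtColor(im,cv2.COLOR_RGB2HSV)
red=((hsv[...,0]<8)|(hsv[...,0]>172))&(hsv[...,1]>150)&(hsv[...,2]>90)
n,l,s,ce=cv2.connectedComponentsWithStats(red.astype(np.uint8))
for i in range(1,n):
    if s[i,4]>60: print('red',ce[i],s[i],onz('wrist',*ce[i],52,st))
```

```text
{'time_s': np.float64(1.433), 'joints': array([-0.83 ,  0.158,  1.74 , -0.   ,  1.244, -0.706]), 'tcp_pos': array([ 476.908, -354.707,  181.641]), 'ee_rot': array([ 0.   ,  0.75 ,  0.662, -0.   ]), 'contact_force': array([ 0.248, -0.451,  0.945]), 'torque': array([-0.07 , -0.095, -0.011]), 'opening': np.float64(0.596)}
red [258.21481481  77.47777778] [251  68  16  20 270] [ 471.94129296 -234.38136557   52.        ]
red [484.46232877 199.60616438] [474 190  29  20 292] [ 689.9983483  -371.04920655   52.        ]
red [474.40115741 250.31111111] [ 390  224  151   64 4320] [ 679.37335497 -426.1926686    52.        ]
red [293.81545064 241.54077253] [287 232  15  20 233] [ 485.22450358 -387.59384091   52.        ]
```

View pics/w1.png

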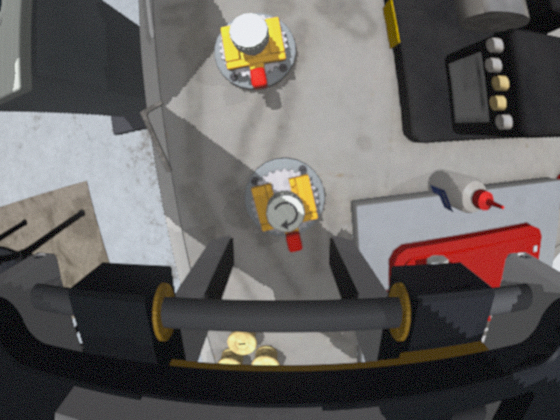

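The wrist view shows the arrow knob centred at about (285,210) with its red tab at (294,241). The other arbor is at (250,35).

Run:
```python
from h import *
im=cv2.imread('pics/w1.png'); st=ctrl.state()
g=cv2.cvtColor(im,cv2.COLOR_BGR2HSV)
m=((g[...,1]<60)).astype(np.uint8); 
c=cv2.HoughCircles(cv2.cvtColor(cv2.resize(im[180:240,250:320],None,fx=4,fy=4,interpolation=cv2.INTER_CUBIC),cv2.COLOR_BGR2GRAY),cv2.HOUGH_GRADIENT,1,30,param1=80,param2=20,minRadius=50,maxRadius=95)
print(c)
for a in c[0][:3]:
    u,v=a[0]/4+250,a[1]/4+180; print(u,v,a[2]/4,onz('wrist',u,v,78,st))
cv2.imwrite('pics/c1.png',cv2.resize(im[180:255,245:325],None,fx=6,fy=6,interpolation=cv2.INTER_CUBIC))
```

```text
[[[142.5 132.5  71.9]]]
285.625 213.125 17.975 [ 481.33920461 -352.86755981   78.        ]
```

View pics/c1.png

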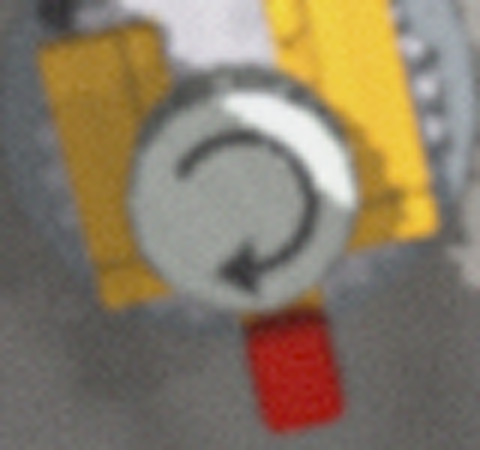

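>>> {"method": "apply_moves", "body": {
  "steps": [
    {"hand":0.6,"xyz":[2.6,2.8,40],"twist":[0,0,0]},
    {"hand":0.6,"xyz":[2.6,2.8,70],"twist":[0,0,0]},
    {"hand":0.6,"xyz":[2.6,2.8,90],"twist":[0,0,0]},
    {"hand":0.6,"xyz":[2.6,2.8,100],"twist":[0,0,0]},
    {"hand":0.6,"xyz":[2.6,2.8,108],"twist":[0,0,0]},
    {"hand":0.6,"xyz":[2.6,2.8,108],"twist":[0,0,0]},
    {"hand":0.3,"xyz":[2.6,2.8,108],"twist":[0,0,0]},
    {"hand":0.3,"xyz":[2.6,2.8,108],"twist":[0,0,0]},
    {"hand":0.3,"xyz":[2.6,2.8,108],"twist":[0,0,0]},
    {"hand":0.3,"xyz":[2.6,2.8,108],"twist":[0,0,0]},
    {"hand":0.3,"xyz":[2.6,2.8,108],"twist":[0,0,0]},
    {"hand":0.3,"xyz":[2.6,2.8,108],"twist":[0,0,0]}
  ],
  "newtons": 20
}}

```text
time_s: 2.48
tcp_pos: [480.8, -351.9, 74.7]
ee_rot: [0.0, 0.749, 0.663, -0.0]
contact_force: [-4.0, 0.9, 6.3]
opening: 0.336
grasp_force: 20.0
```

```bash
cat > s.py <<'E'
from h import *
st=ctrl.state(); print({k:np.round(st[k],3).tolist() for k in('time_s','joints','tcp_pos','contact_force','torque','opening','grasp_force')})
q=st['ee_rot'];r=R.from_quat(np.array(q)[[1,2,3,0]]).as_matrix();print('yaw',np.degrees(np.arctan2(r[1,0],r[0,0])), 'tilt',r[:,2])
E
python3 s.py
```

```text
{'time_s': 2.483, 'joints': [-0.822, 0.299, 1.79, -0.001, 1.053, -0.699], 'tcp_pos': [480.819, -351.936, 74.707], 'contact_force': [-3.991, 0.902, 6.256], 'torque': [0.104, 0.666, -0.065], 'opening': 0.336, 'grasp_force': 20.004}
yaw 83.01216124347519 tilt [-3.05417403e-04 -1.05807402e-03 -9.99999394e-01]
```

>>> {"method": "apply_moves", "body": {
  "steps": [
    {"hand":0.3,"xyz":[0,0,-0.2],"twist":[0,0,4]},
    {"hand":0.3,"xyz":[0,0,-0.4],"twist":[0,0,9]},
    {"hand":0.3,"xyz":[0,0,-0.6],"twist":[0,0,14]},
    {"hand":0.3,"xyz":[0,0,-0.9],"twist":[0,0,19]},
    {"hand":0.3,"xyz":[0,0,-1.1],"twist":[0,0,24]},
    {"hand":0.3,"xyz":[0,0,-1.3],"twist":[0,0,29]},
    {"hand":0.3,"xyz":[0,0,-1.5],"twist":[0,0,34]},
    {"hand":0.3,"xyz":[0,0,-1.8],"twist":[0,0,39]},
    {"hand":0.3,"xyz":[0,0,-2.0],"twist":[0,0,44]},
    {"hand":0.3,"xyz":[0,0,-2.2],"twist":[0,0,49]},
    {"hand":0.3,"xyz":[0,0,-2.5],"twist":[0,0,54]},
    {"hand":0.3,"xyz":[0,0,-2.7],"twist":[0,0,59]},
    {"hand":0.3,"xyz":[0,0,-2.8],"twist":[0,0,62]},
    {"hand":0.3,"xyz":[0,0,-2.8],"twist":[0,0,62]}
  ]
}}

```text
time_s: 3.65
tcp_pos: [481.6, -352.7, 77.4]
ee_rot: [0.002, 0.983, 0.182, 0.001]
contact_force: [0.1, -2.7, 2.4]
opening: 0.336
grasp_force: 20.0
```

```bash
python3 s.py
python3 - <<'E'
from h import *
save('wrist','w2.png')
im=cv2.imread('pics/w2.png')
E
```

```text
{'time_s': 3.65, 'joints': [-0.821, 0.295, 1.788, -0.001, 1.054, 0.384], 'tcp_pos': [481.638, -352.651, 77.412], 'contact_force': [0.069, -2.671, 2.41], 'torque': [-0.586, -0.047, 0.079], 'opening': 0.336, 'grasp_force': 19.996}
yaw 20.971979406641317 tilt [ 0.00210322 -0.00315916 -0.9999928 ]
```

>>> {"method": "apply_moves", "body": {
  "steps": [
    {"hand":0.3,"xyz":[0,0,-0.2],"twist":[0,0,4]},
    {"hand":0.3,"xyz":[0,0,-0.4],"twist":[0,0,8]},
    {"hand":0.3,"xyz":[0,0,-0.5],"twist":[0,0,12]},
    {"hand":0.3,"xyz":[0,0,-0.7],"twist":[0,0,16]},
    {"hand":0.3,"xyz":[0,0,-0.8],"twist":[0,0,18]},
    {"hand":0.3,"xyz":[0,0,-0.8],"twist":[0,0,18]}
  ]
}}

```text
time_s: 4.2
tcp_pos: [481.6, -353.0, 78.2]
ee_rot: [0.002, 1.0, 0.027, 0.001]
contact_force: [0.3, -4.9, 2.6]
opening: 0.333
grasp_force: 20.0
```

```bash
python3 s.py
```

```text
{'time_s': 4.2, 'joints': [-0.822, 0.294, 1.788, -0.001, 1.055, 0.696], 'tcp_pos': [481.634, -352.991, 78.216], 'contact_force': [0.278, -4.868, 2.589], 'torque': [-1.027, -0.068, 0.127], 'opening': 0.333, 'grasp_force': 19.995}
yaw 3.054656951859527 tilt [ 0.00223587 -0.00380603 -0.99999026]
```

>>> {"method": "apply_moves", "body": {
  "steps": [
    {"hand":0.3,"xyz":[0,0.8,-0.2],"twist":[0,0,3]},
    {"hand":0.3,"xyz":[0,0.8,-0.3],"twist":[0,0,6]},
    {"hand":0.3,"xyz":[0,0.8,-0.4],"twist":[0,0,9]},
    {"hand":0.3,"xyz":[0,0.8,-0.5],"twist":[0,0,12]},
    {"hand":0.3,"xyz":[0,0.8,-0.5],"twist":[0,0,12]}
  ]
}}

```text
time_s: 4.62
tcp_pos: [481.6, -353.3, 78.7]
ee_rot: [0.001, 0.997, -0.078, 0.001]
contact_force: [0.1, -3.9, 4.9]
opening: 0.337
grasp_force: 20.0
```

```bash
python3 s.py
```

```text
{'time_s': 4.617, 'joints': [-0.822, 0.294, 1.787, -0.001, 1.057, 0.905], 'tcp_pos': [481.624, -353.327, 78.703], 'contact_force': [0.102, -3.932, 4.861], 'torque': [-0.779, 0.059, 0.137], 'opening': 0.337, 'grasp_force': 19.997}
yaw -8.934587643909879 tilt [ 0.00180584 -0.00269601 -0.99999474]
```

>>> {"method": "apply_moves", "body": {
  "steps": [
    {"hand":0.3,"xyz":[0,0.6,-0.2],"twist":[0,0,3]},
    {"hand":0.3,"xyz":[0,0.6,-0.3],"twist":[0,0,6]},
    {"hand":0.3,"xyz":[0,0.6,-0.4],"twist":[0,0,9]},
    {"hand":0.3,"xyz":[0,0.6,-0.5],"twist":[0,0,12]},
    {"hand":0.3,"xyz":[0,0.6,-0.5],"twist":[0,0,12]}
  ]
}}

```text
time_s: 5.03
tcp_pos: [481.5, -353.6, 79.0]
ee_rot: [0.001, 0.983, -0.181, 0.001]
contact_force: [0.5, -4.1, 5.8]
opening: 0.336
grasp_force: 20.0
```

```bash
python3 s.py
```

```text
{'time_s': 5.033, 'joints': [-0.823, 0.294, 1.786, -0.0, 1.059, 1.112], 'tcp_pos': [481.462, -353.611, 79.05], 'contact_force': [0.469, -4.073, 5.756], 'torque': [-0.651, -0.014, 0.218], 'opening': 0.336, 'grasp_force': 19.998}
yaw -20.886669414417643 tilt [ 0.00157566 -0.00204523 -0.99999667]
```

>>> {"method": "apply_moves", "body": {
  "steps": [
    {"hand":0.3,"xyz":[0,0,-0.1],"twist":[0,0,2]},
    {"hand":0.3,"xyz":[0,0,-0.2],"twist":[0,0,4]},
    {"hand":0.3,"xyz":[0,0,-0.2],"twist":[0,0,5]},
    {"hand":0.3,"xyz":[0,0,-0.2],"twist":[0,0,5]}
  ]
}}

```text
time_s: 5.37
tcp_pos: [481.4, -353.7, 79.1]
ee_rot: [0.001, 0.975, -0.224, 0.001]
contact_force: [0.2, -4.0, 5.1]
opening: 0.34
grasp_force: 20.0
```

```bash
python3 s.py
```

```text
{'time_s': 5.367, 'joints': [-0.823, 0.294, 1.786, -0.001, 1.059, 1.199], 'tcp_pos': [481.363, -353.676, 79.068], 'contact_force': [0.174, -4.049, 5.125], 'torque': [-0.906, -0.032, 0.299], 'opening': 0.34, 'grasp_force': 19.997}
yaw -25.860278645400175 tilt [ 0.00135695 -0.00215381 -0.99999676]
```

>>> {"method": "apply_moves", "body": {
  "steps": [
    {"hand":0.3,"xyz":[0,0,0],"twist":[0,0,1.5]},
    {"hand":0.3,"xyz":[0,0,0],"twist":[0,0,3]},
    {"hand":0.3,"xyz":[0,0,0],"twist":[0,0,3]},
    {"hand":0.3,"xyz":[0,0,0],"twist":[0,0,3]}
  ]
}}

```text
time_s: 5.7
tcp_pos: [481.3, -353.7, 79.1]
ee_rot: [0.001, 0.969, -0.249, 0.001]
contact_force: [0.8, -4.7, 5.1]
opening: 0.338
grasp_force: 20.0
```

```bash
python3 s.py; python3 -c "
from h import *
im=save('wrist','w3.png')"
```

```text
{'time_s': 5.7, 'joints': [-0.823, 0.294, 1.786, -0.001, 1.059, 1.251], 'tcp_pos': [481.314, -353.703, 79.06], 'contact_force': [0.848, -4.652, 5.144], 'torque': [-0.959, -0.076, 0.38], 'opening': 0.338, 'grasp_force': 19.997}
yaw -28.81970983950894 tilt [ 0.00123272 -0.00222576 -0.99999676]
```

The torque rose 0.08 N m per 3° over the last stretch. That matches the bush spring, so the stop has been felt. I'll ease off, release and lift.

>>> {"method": "apply_moves", "body": {
  "steps": [
    {"hand":0.3,"xyz":[0,0,0],"twist":[0,0,-3]},
    {"hand":0.3,"xyz":[0,0,0],"twist":[0,0,-6]},
    {"hand":0.3,"xyz":[0,0,0],"twist":[0,0,-9]},
    {"hand":0.3,"xyz":[0,0,0],"twist":[0,0,-9]},
    {"hand":0.6,"xyz":[0,0,0],"twist":[0,0,-9]},
    {"hand":0.6,"xyz":[0,0,0],"twist":[0,0,-9]},
    {"hand":0.6,"xyz":[0,0,0],"twist":[0,0,-9]},
    {"hand":0.6,"xyz":[0,0,-20],"twist":[0,0,-9]},
    {"hand":0.6,"xyz":[0,0,-50],"twist":[0,0,-9]},
    {"hand":0.6,"xyz":[0,0,-70],"twist":[0,0,0]},
    {"hand":0.6,"xyz":[0,0,-70],"twist":[0,0,7]},
    {"hand":0.6,"xyz":[0,0,-70],"twist":[0,0,14]},
    {"hand":0.6,"xyz":[0,0,-70],"twist":[0,0,21]},
    {"hand":0.6,"xyz":[0,0,-70],"twist":[0,0,28]},
    {"hand":0.6,"xyz":[0,0,-70],"twist":[0,0,35]},
    {"hand":0.6,"xyz":[0,0,-70],"twist":[0,0,42]},
    {"hand":0.6,"xyz":[0,0,-70],"twist":[0,0,49]},
    {"hand":0.6,"xyz":[0,0,-70],"twist":[0,0,52]},
    {"hand":0.6,"xyz":[0,0,-70],"twist":[0,0,52]},
    {"hand":0.6,"xyz":[0,0,-70],"twist":[0,0,52]}
  ]
}}

```text
time_s: 7.42
tcp_pos: [480.4, -351.9, 147.3]
ee_rot: [-0.0, 0.761, -0.649, -0.001]
contact_force: [0.1, -0.7, 0.3]
opening: 0.6
grasp_force: 0.0
```

```bash
python3 s.py
python3 - <<'E'
from h import *
st=ctrl.state(); im=save('wrist','w4.png')
hsv=cv2.cvtColor(im,cv2.COLOR_RGB2HSV)
red=((hsv[...,0]<8)|(hsv[...,0]>172))&(hsv[...,1]>150)&(hsv[...,2]>90)
n,l,s,ce=cv2.connectedComponentsWithStats(red.astype(np.uint8))
for i in range(1,n):
    if s[i,4]>60:
        p=onz('wrist',*ce[i],52,st)
        if abs(p[0]-485)<25 and abs(p[1]+388)<25: 
            rr=cv2.minAreaRect(np.argwhere(l==i)[:,::-1].astype(np.float32)); print(ce[i],s[i],p,rr); print([onz('wrist',*q,52,st).round(1) for q in cv2.boxPoints(rr)])
E
```

```text
{'time_s': 7.417, 'joints': [-0.823, 0.201, 1.758, 0.0, 1.185, 2.159], 'tcp_pos': [480.357, -351.948, 147.292], 'contact_force': [0.072, -0.711, 0.259], 'torque': [0.166, -0.035, 0.032], 'opening': 0.6, 'grasp_force': 0.0}
yaw -80.87903803469113 tilt [-0.0013042   0.00201614 -0.99999712]
[283.2804878 169.875    ] [276 159  16  23 328] [ 485.05302459 -390.60345383   52.        ] ((283.5, 170.0), (22.0, 15.0), 90.0)
[array([ 492.1, -398.2,   52. ]), array([ 480.5, -400.1,   52. ]), array([ 477.6, -382.8,   52. ]), array([ 489.3, -380.9,   52. ])]
```

View pics/w4.png

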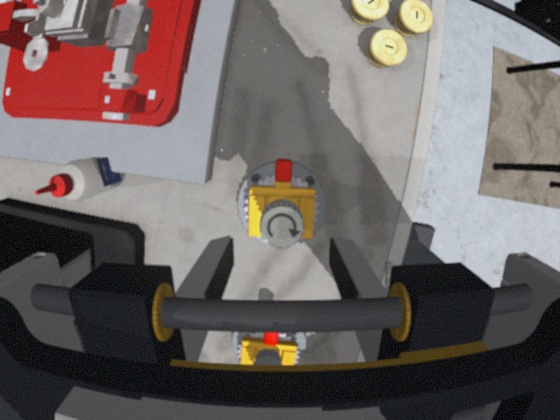

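The tab is at (283,170) in the wrist view and upright, so it lines up with the tool. I'll descend around it.

>>> {"method": "apply_moves", "body": {
  "steps": [
    {"hand":0.45,"xyz":[39.5,1.4,0],"twist":[0,0,0]},
    {"hand":0.45,"xyz":[39.5,1.4,0],"twist":[0,0,0]},
    {"hand":0.45,"xyz":[39.5,1.4,30],"twist":[0,0,0]},
    {"hand":0.45,"xyz":[39.5,1.4,60],"twist":[0,0,0]},
    {"hand":0.45,"xyz":[39.5,1.4,80],"twist":[0,0,0]},
    {"hand":0.45,"xyz":[39.5,1.4,90],"twist":[0,0,0]},
    {"hand":0.45,"xyz":[39.5,1.4,98],"twist":[0,0,0]},
    {"hand":0.45,"xyz":[39.5,1.4,98],"twist":[0,0,0]}
  ]
}}

```text
time_s: 8.13
tcp_pos: [485.1, -391.3, 49.0]
ee_rot: [-0.0, 0.761, -0.649, -0.001]
contact_force: [-0.6, 0.3, -0.4]
opening: 0.45
grasp_force: 0.0
```

```bash
python3 s.py; python3 -c "
from h import *
im=save('wrist','w5.png');save('top','t5.png')"
```

```text
{'time_s': 8.133, 'joints': [-0.86, 0.394, 1.721, 0.0, 1.029, 2.124], 'tcp_pos': [485.115, -391.348, 49.023], 'contact_force': [-0.558, 0.331, -0.395], 'torque': [0.127, 0.025, -0.041], 'opening': 0.45, 'grasp_force': 0.0}
yaw -80.97841699010038 tilt [-0.00141591  0.00174538 -0.99999747]
```

View pics/w5.png

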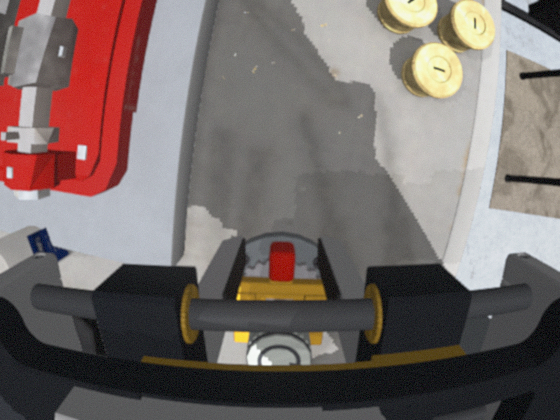

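The tab at (281,262) sits between the fingers. I'll close on it, then pull out gently.

>>> {"method": "apply_moves", "body": {
  "steps": [
    {"hand":0.1,"xyz":[0,0,0],"twist":[0,0,0]},
    {"hand":0.1,"xyz":[0,0,0],"twist":[0,0,0]},
    {"hand":0.1,"xyz":[0,0,0],"twist":[0,0,0]},
    {"hand":0.1,"xyz":[0,0,0],"twist":[0,0,0]},
    {"hand":0.1,"xyz":[0,0,0],"twist":[0,0,0]},
    {"hand":0.1,"xyz":[0,0,0],"twist":[0,0,0]},
    {"hand":0.1,"xyz":[0,0,0],"twist":[0,0,0]}
  ],
  "newtons": 25
}}

```text
time_s: 8.82
tcp_pos: [485.8, -392.3, 50.8]
ee_rot: [0.0, 0.76, -0.649, 0.0]
contact_force: [0.0, 0.6, 2.6]
opening: 0.148
grasp_force: 25.0
```

```bash
python3 s.py
```

```text
{'time_s': 8.817, 'joints': [-0.861, 0.392, 1.719, -0.0, 1.029, 2.124], 'tcp_pos': [485.759, -392.287, 50.775], 'contact_force': [0.02, 0.565, 2.622], 'torque': [0.229, 0.128, -0.007], 'opening': 0.148, 'grasp_force': 24.968}
yaw -80.99908516430364 tilt [ 3.00076122e-04 -5.06114636e-04 -9.99999827e-01]
```

>>> {"method": "apply_moves", "body": {
  "steps": [
    {"hand":0.1,"xyz":[1,0,0],"twist":[0,0,0]},
    {"hand":0.1,"xyz":[2,0,0],"twist":[0,0,0]},
    {"hand":0.1,"xyz":[3,0,0],"twist":[0,0,0]},
    {"hand":0.1,"xyz":[4,0,0],"twist":[0,0,0]},
    {"hand":0.1,"xyz":[5,0,0],"twist":[0,0,0]}
  ]
}}

```text
time_s: 9.23
tcp_pos: [486.4, -395.6, 50.6]
ee_rot: [-0.001, 0.76, -0.65, -0.001]
contact_force: [-0.8, 6.0, 6.7]
opening: 0.146
grasp_force: 25.0
```

```bash
python3 s.py
```

```text
{'time_s': 9.233, 'joints': [-0.864, 0.399, 1.71, 0.002, 1.035, 2.12], 'tcp_pos': [486.445, -395.598, 50.594], 'contact_force': [-0.784, 5.97, 6.697], 'torque': [1.285, 0.203, 0.057], 'opening': 0.146, 'grasp_force': 24.957}
yaw -81.01315399142933 tilt [-7.44027268e-04  3.43826681e-03 -9.99993812e-01]
```

>>> {"method": "apply_moves", "body": {
  "steps": [
    {"hand":0.1,"xyz":[0,0,-1],"twist":[0,0,0]},
    {"hand":0.1,"xyz":[0,0,-1],"twist":[0,0,0]},
    {"hand":0.1,"xyz":[1,0,-1],"twist":[0,0,0]},
    {"hand":0.1,"xyz":[2,0,-1],"twist":[0,0,0]},
    {"hand":0.1,"xyz":[2,0,-1],"twist":[0,0,0]}
  ]
}}

```text
time_s: 9.65
tcp_pos: [486.5, -399.2, 50.9]
ee_rot: [0.0, 0.76, -0.65, -0.0]
contact_force: [0.4, -0.0, -2.5]
opening: 0.146
grasp_force: 25.0
```

```bash
python3 s.py
```

```text
{'time_s': 9.65, 'joints': [-0.867, 0.402, 1.706, -0.0, 1.034, 2.118], 'tcp_pos': [486.515, -399.163, 50.872], 'contact_force': [0.354, -0.027, -2.544], 'torque': [0.083, -0.034, -0.0], 'opening': 0.146, 'grasp_force': 24.965}
yaw -81.01222388101264 tilt [-2.24050319e-04 -1.17674544e-04 -9.99999968e-01]
```

>>> {"method": "apply_moves", "body": {
  "steps": [
    {"hand":0.1,"xyz":[2,0,0],"twist":[0,0,0]},
    {"hand":0.1,"xyz":[4,0,0],"twist":[0,0,0]},
    {"hand":0.1,"xyz":[6,0,0],"twist":[0,0,0]},
    {"hand":0.1,"xyz":[8,0,0],"twist":[0,0,0]},
    {"hand":0.1,"xyz":[10,0,0],"twist":[0,0,0]},
    {"hand":0.1,"xyz":[10,0,0],"twist":[0,0,0]}
  ]
}}

```text
time_s: 10.15
tcp_pos: [488.3, -409.3, 51.3]
ee_rot: [0.0, 0.76, -0.65, 0.0]
contact_force: [-0.9, -0.6, -1.8]
opening: 0.146
grasp_force: 25.0
```

```bash
python3 s.py
```

```text
{'time_s': 10.15, 'joints': [-0.875, 0.417, 1.685, -0.0, 1.04, 2.11], 'tcp_pos': [488.307, -409.318, 51.301], 'contact_force': [-0.911, -0.636, -1.825], 'torque': [0.11, -0.029, -0.021], 'opening': 0.146, 'grasp_force': 24.965}
yaw -81.0225970040863 tilt [ 1.57565149e-04 -3.16648243e-04 -9.99999937e-01]
```

>>> {"method": "apply_moves", "body": {
  "steps": [
    {"hand":0.1,"xyz":[3,0,0],"twist":[0,0,0]},
    {"hand":0.1,"xyz":[6,0,0],"twist":[0,0,0]},
    {"hand":0.1,"xyz":[9,0,0],"twist":[0,0,0]},
    {"hand":0.1,"xyz":[12,0,0],"twist":[0,0,0]},
    {"hand":0.1,"xyz":[15,0,0],"twist":[0,0,0]},
    {"hand":0.1,"xyz":[19,0,0],"twist":[0,0,0]},
    {"hand":0.1,"xyz":[23,0,0],"twist":[0,0,0]},
    {"hand":0.1,"xyz":[28,0,0],"twist":[0,0,0]},
    {"hand":0.1,"xyz":[33,0,0],"twist":[0,0,0]},
    {"hand":0.1,"xyz":[38,0,0],"twist":[0,0,0]},
    {"hand":0.1,"xyz":[38,0,0],"twist":[0,0,0]},
    {"hand":0.1,"xyz":[38,0,0],"twist":[0,0,0]}
  ]
}}

```text
time_s: 11.15
tcp_pos: [494.2, -446.7, 51.2]
ee_rot: [-0.0, 0.76, -0.65, 0.0]
contact_force: [0.5, 0.2, -1.3]
opening: 0.143
grasp_force: 25.0
```

```bash
python3 s.py; python3 -c "
from h import *
im=save('wrist','w6.png');t=save('top','t6.png')
cv2.imwrite('pics/m6.png',np.hstack([im[150:,100:460],cv2.resize(t[170:260,300:430],(390,270))])[:,:,::-1])"
```

```text
{'time_s': 11.15, 'joints': [-0.905, 0.475, 1.604, 0.0, 1.063, 2.08], 'tcp_pos': [494.166, -446.686, 51.23], 'contact_force': [0.451, 0.19, -1.28], 'torque': [0.023, -0.006, 0.04], 'opening': 0.143, 'grasp_force': 24.965}
yaw -81.0263555214018 tilt [ 3.95977574e-05  4.28936613e-05 -9.99999998e-01]
```

View pics/m6.png

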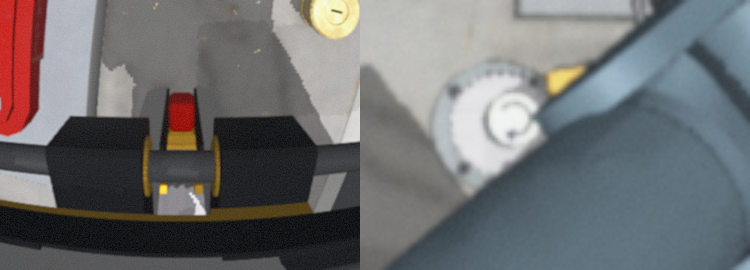

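The plate is clear of the arbor, with the arrow knob and bare stud visible on the right of the picture. I'll lift it, then carry it to the tray while turning 87° to stay inside the wrist range.

>>> {"method": "apply_moves", "body": {
  "steps": [
    {"hand":0.1,"xyz":[0,0,-8],"twist":[0,0,0]},
    {"hand":0.1,"xyz":[0,0,-25],"twist":[0,0,0]},
    {"hand":0.1,"xyz":[0,0,-45],"twist":[0,0,0]},
    {"hand":0.1,"xyz":[0,0,-65],"twist":[0,0,0]},
    {"hand":0.1,"xyz":[0,0,-85],"twist":[0,0,0]},
    {"hand":0.1,"xyz":[0,0,-98],"twist":[0,0,0]},
    {"hand":0.1,"xyz":[0,0,-105],"twist":[0,0,0]},
    {"hand":0.1,"xyz":[0,0,-105],"twist":[0,0,0]}
  ]
}}

```text
time_s: 11.92
tcp_pos: [494.9, -447.1, 158.5]
ee_rot: [0.0, 0.76, -0.649, 0.002]
contact_force: [-0.5, 0.6, -1.6]
opening: 0.146
grasp_force: 25.0
```

>>> {"method": "apply_moves", "body": {
  "steps": [
    {"hand":0.1,"xyz":[-12,-1,0],"twist":[0,0,-2]},
    {"hand":0.1,"xyz":[-36,-4,0],"twist":[0,0,-7]},
    {"hand":0.1,"xyz":[-64,-7,0],"twist":[0,0,-13]},
    {"hand":0.1,"xyz":[-94,-10,0],"twist":[0,0,-19]},
    {"hand":0.1,"xyz":[-124,-14,0],"twist":[0,0,-26]},
    {"hand":0.1,"xyz":[-154,-17,0],"twist":[0,0,-32]},
    {"hand":0.1,"xyz":[-184,-21,0],"twist":[0,0,-39]},
    {"hand":0.1,"xyz":[-214,-24,0],"twist":[0,0,-45]},
    {"hand":0.1,"xyz":[-244,-27,0],"twist":[0,0,-52]},
    {"hand":0.1,"xyz":[-274,-31,0],"twist":[0,0,-58]},
    {"hand":0.1,"xyz":[-304,-34,0],"twist":[0,0,-65]},
    {"hand":0.1,"xyz":[-334,-38,0],"twist":[0,0,-71]},
    {"hand":0.1,"xyz":[-362,-41,0],"twist":[0,0,-77]},
    {"hand":0.1,"xyz":[-386,-43,0],"twist":[0,0,-82]},
    {"hand":0.1,"xyz":[-403,-45,0],"twist":[0,0,-85]},
    {"hand":0.1,"xyz":[-411,-46,0],"twist":[0,0,-87]},
    {"hand":0.1,"xyz":[-411,-46,0],"twist":[0,0,-87]},
    {"hand":0.1,"xyz":[-411,-46,0],"twist":[0,0,-87]}
  ]
}}

```text
time_s: 13.42
tcp_pos: [474.8, -33.1, 155.5]
ee_rot: [-0.0, 0.999, 0.052, -0.001]
contact_force: [-0.3, 0.6, -1.7]
opening: 0.146
grasp_force: 25.0
```

```bash
python3 s.py; python3 -c "
from h import *
st=ctrl.state();im=save('wrist','w7.png')
hsv=cv2.cvtColor(im,cv2.COLOR_RGB2HSV)
b=((hsv[...,0]>100)&(hsv[...,0]<130)&(hsv[...,1]>150)&(hsv[...,2]>60)).astype(np.uint8)
c=max(cv2.findContours(b,0,1)[0],key=cv2.contourArea)
for p in cv2.boxPoints(cv2.minAreaRect(c)): print(p,onz('wrist',*p,18,st).round())"
```

```text
{'time_s': 13.417, 'joints': [-0.308, -0.094, 2.05, -0.0, 1.187, 1.158], 'tcp_pos': [474.765, -33.051, 155.472], 'contact_force': [-0.342, 0.606, -1.738], 'torque': [-0.012, -0.068, 0.009], 'opening': 0.146, 'grasp_force': 24.965}
yaw 6.011457757282655 tilt [-1.37467071e-03  1.03500942e-04 -9.99999050e-01]
[213.00002 267.99997] [405.  29.  18.]
[213.00002 172.99997] [500.  34.  18.]
[348.      172.99997] [514. -92.  18.]
[348.      267.99997] [ 419. -107.   18.]
```

View pics/w7.png

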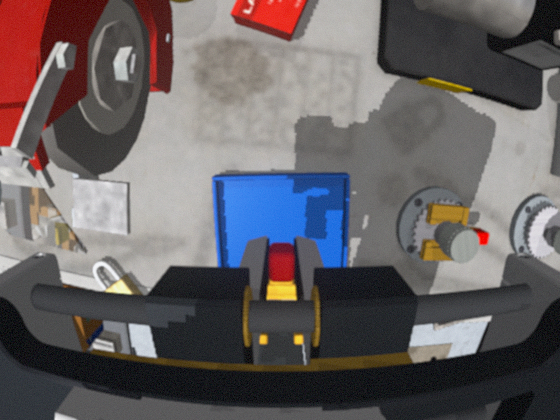

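The tray at (213–348, 173–) is square under the plate and well centred. I'm descending.

>>> {"method": "apply_moves", "body": {
  "steps": [
    {"hand":0.1,"xyz":[4,0,15],"twist":[0,0,0]},
    {"hand":0.1,"xyz":[4,0,40],"twist":[0,0,0]},
    {"hand":0.1,"xyz":[4,0,65],"twist":[0,0,0]},
    {"hand":0.1,"xyz":[4,0,88],"twist":[0,0,0]},
    {"hand":0.1,"xyz":[4,0,105],"twist":[0,0,0]},
    {"hand":0.1,"xyz":[4,0,116],"twist":[0,0,0]},
    {"hand":0.1,"xyz":[4,0,122],"twist":[0,0,0]},
    {"hand":0.1,"xyz":[4,0,125],"twist":[0,0,0]},
    {"hand":0.1,"xyz":[4,0,127],"twist":[0,0,0]},
    {"hand":0.1,"xyz":[4,0,127],"twist":[0,0,0]},
    {"hand":0.1,"xyz":[4,0,127],"twist":[0,0,0]}
  ]
}}

```text
time_s: 14.38
tcp_pos: [480.1, -33.1, 30.1]
ee_rot: [0.0, 0.999, 0.052, 0.001]
contact_force: [0.7, -0.2, -1.6]
opening: 0.144
grasp_force: 25.0
```

```bash
python3 s.py
```

```text
{'time_s': 14.383, 'joints': [-0.305, 0.134, 2.09, 0.0, 0.916, 1.161], 'tcp_pos': [480.146, -33.071, 30.141], 'contact_force': [0.741, -0.214, -1.579], 'torque': [0.066, -0.094, 0.003], 'opening': 0.144, 'grasp_force': 24.965}
yaw 5.988186144327767 tilt [ 1.74017431e-03 -5.19179496e-04 -9.99998351e-01]
```

>>> {"method": "apply_moves", "body": {
  "steps": [
    {"hand":0.1,"xyz":[0,0,1],"twist":[0,0,0]},
    {"hand":0.1,"xyz":[0,0,2],"twist":[0,0,0]},
    {"hand":0.1,"xyz":[0,0,3],"twist":[0,0,0]},
    {"hand":0.1,"xyz":[0,0,4],"twist":[0,0,0]},
    {"hand":0.1,"xyz":[0,0,4.5],"twist":[0,0,0]},
    {"hand":0.1,"xyz":[0,0,4.5],"twist":[0,0,0]},
    {"hand":0.1,"xyz":[0,0,4.5],"twist":[0,0,0]}
  ]
}}

```text
time_s: 14.97
tcp_pos: [479.3, -32.8, 24.7]
ee_rot: [-0.0, 0.999, 0.052, -0.0]
contact_force: [-0.2, 0.9, -0.6]
opening: 0.147
grasp_force: 25.0
```

```bash
python3 s.py
```

```text
{'time_s': 14.967, 'joints': [-0.305, 0.144, 2.092, 0.0, 0.906, 1.161], 'tcp_pos': [479.338, -32.769, 24.743], 'contact_force': [-0.232, 0.852, -0.639], 'torque': [0.059, 0.004, -0.045], 'opening': 0.147, 'grasp_force': 24.965}
yaw 5.9959825995388005 tilt [-6.93857883e-05  3.64881473e-05 -9.99999997e-01]
```

>>> {"method": "apply_moves", "body": {
  "steps": [
    {"hand":0.1,"xyz":[0,0,0.4],"twist":[0,0,0]},
    {"hand":0.1,"xyz":[0,0,0.8],"twist":[0,0,0]},
    {"hand":0.1,"xyz":[0,0,0.8],"twist":[0,0,0]},
    {"hand":0.1,"xyz":[0,0,0.8],"twist":[0,0,0]}
  ]
}}

```text
time_s: 15.3
tcp_pos: [479.4, -32.8, 24.7]
ee_rot: [-0.0, 0.999, 0.052, -0.0]
contact_force: [-3.0, 0.7, 8.4]
opening: 0.146
grasp_force: 25.0
```

```bash
python3 s.py
```

```text
{'time_s': 15.3, 'joints': [-0.305, 0.145, 2.091, -0.0, 0.906, 1.161], 'tcp_pos': [479.409, -32.767, 24.68], 'contact_force': [-3.028, 0.72, 8.418], 'torque': [0.22, 0.664, 0.034], 'opening': 0.146, 'grasp_force': 24.959}
yaw 6.002363707391099 tilt [-7.48891484e-04  1.69803016e-04 -9.99999705e-01]
```

The plate is down, with 8 N on the tool. I'll ease up 0.6 mm, open, rise and check.

>>> {"method": "apply_moves", "body": {
  "steps": [
    {"hand":0.1,"xyz":[0,0,-0.6],"twist":[0,0,0]},
    {"hand":0.1,"xyz":[0,0,-0.6],"twist":[0,0,0]},
    {"hand":0.4,"xyz":[0,0,-0.6],"twist":[0,0,0]},
    {"hand":0.4,"xyz":[0,0,-0.6],"twist":[0,0,0]},
    {"hand":0.4,"xyz":[0,0,-0.6],"twist":[0,0,0]},
    {"hand":0.4,"xyz":[0,0,-0.6],"twist":[0,0,0]},
    {"hand":0.4,"xyz":[0,0,-10],"twist":[0,0,0]},
    {"hand":0.4,"xyz":[0,0,-30],"twist":[0,0,0]},
    {"hand":0.4,"xyz":[0,0,-60],"twist":[0,0,0]},
    {"hand":0.4,"xyz":[0,0,-100],"twist":[0,0,0]},
    {"hand":0.4,"xyz":[-20,0,-130],"twist":[0,0,0]},
    {"hand":0.4,"xyz":[-40,0,-150],"twist":[0,0,0]},
    {"hand":0.4,"xyz":[-40,0,-150],"twist":[0,0,0]},
    {"hand":0.4,"xyz":[-40,0,-150],"twist":[0,0,0]}
  ]
}}

```text
time_s: 16.47
tcp_pos: [440.1, -37.3, 175.7]
ee_rot: [0.001, 0.999, 0.052, 0.002]
contact_force: [-0.4, 0.0, -0.4]
opening: 0.396
grasp_force: 0.0
```

```bash
python3 s.py; python3 -c "
from h import *
save('wrist','w8.png')"
```

```text
{'time_s': 16.467, 'joints': [-0.342, -0.218, 2.118, 0.0, 1.237, 1.124], 'tcp_pos': [440.125, -37.256, 175.714], 'contact_force': [-0.375, 0.031, -0.41], 'torque': [-0.014, -0.023, -0.006], 'opening': 0.396, 'grasp_force': 0.0}
yaw 5.9657114957863815 tilt [ 0.00409517 -0.00135337 -0.9999907 ]
```

View pics/w8.png

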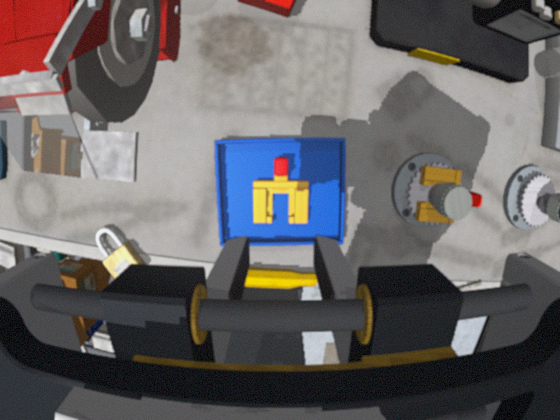

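The plate lies flat in the tray at about (281,190), and the other arbor is as it was. I'm handing in.

```bash
python3 -c "
from plant import job
print(job.close_job())"
```

```text
the job is handed in; nothing more can be done
None
```

I turned the left-hand knob clockwise to its felt stop (about 0.38 N m on the tool), drew the slip plate out and set it flat in the tray, never touched the other arbor, and handed the job in at about 16.5 s; no verdict was returned.

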